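Clear the index stage and hold its lock plunger out

TASK

Lift the steel specimen canister by its handle off the index stage and set it down, without dropping it, upright and with its whole foot on the round black mat. Only once it stands there and is let go, grip the stage's red T-handle, pull the sprung index plunger straight up as far as it goes, and finish still holding it up there, pin clear of its hole, so that the wheel can be turned; do not let go of it. Leave everything else on the bench where it is.

Things in the scene. Friction and masses are not known exactly. Their poses are not given: they have to be found in the camera images.
- stage: Index stage, fixed on the bench. Flat aluminium wheel 122 mm across with six lugs (182 mm over them, 10 mm holes), top 45 mm above the bench; the canister starts on it. Origin: wheel centre at bench level, z up. Towards its +x a grey bracket: post at x = 106 to 128 mm, arm over one lug, arm top at 90 mm, dark collar to 100 mm. The vertical plunger runs through it at x = 75 mm, y = 0.
- tee (a point): Red T-handle on top of the plunger: level bar 54 mm long (its y, same as the stage's y), 12 mm wide (x), 12 mm high, on an 11 mm stem. This point: bar centre, 130 mm above the bench when home; rises with the plunger. 24 mm free below the bar down to the collar: pinch it from above across its width (fingers closing along x).
- plunger (a joint): Travel of the sprung index plunger in m: 0 = home, pin 10 mm deep in the lug's hole; it grows as the plunger is pulled straight up; 0.020 = fully out against its stop, pin tip 10 mm above the wheel. The spring takes about 4 N to start and 11 N at full travel, and snaps it home when released.
- canister: Closed steel specimen canister, 68 mm across (blue lid 72 mm), lid top 84 mm up, about 0.35 kg. Origin: centre of its underside, z up. Black bow handle over the lid: level bar 67 mm long (its y), 12 mm wide (x), 12 mm high, centre 125 mm above the origin; 35 mm free under it, 57 mm between its end posts. Pinch it mid-bar from above, fingers closing along x.
- mat: Round black rubber mat, 136 mm across, 3 mm thick, fixed flat on the bench. Origin: centre of its underside on the bench.
- dish: Bystander: lidded glass Petri dish, 85 mm across, 16 mm high. Origin: centre of its underside.
- jar: Bystander: amber jar, 56 mm across, 85 mm high. Origin: centre of its underside.
- pencup: Bystander: white cup of pens, 72 mm across, about 175 mm high with the pens. Origin: centre of its underside.
- forceps: Bystander: steel forceps lying flat, 115 mm long along its x, 6 mm high. Origin: middle of its underside.
- tape: Bystander: yellow roll of label tape lying flat, 64 mm across, 24 mm high. Origin: centre of its underside.
- vialrack: Bystander: white rack with eight capped vials, 60 mm (x) by 150 mm (y), 65 mm high. Origin: centre of its underside.
Mind the look-alikes: they are no part of the job. Of the things that look like the mat, take the one that is farthest to the robot's left at the start.

How it is judged (in metres and radians):
On the way, in this order (a step that is already met when the one before it is completed fails the run):
1. the canister is lifted clear of the stage (height (world z) of canister above 0.055 m and contact force between canister and stage below 0.05 N and contact force between the fingers and canister above 1 N), for 0.1 s.
2. the canister stands upright on the mat, let go (horizontal distance between canister and mat below 0.034 m and angle between canister's own z axis and vertical below 0.1 rad and height (world z) of canister below 0.008 m and contact force between canister and mat above 0.5 N and contact force between canister and the fingers below 0.1 N and linear speed of canister below 0.03 m/s and value of joint plunger below 0.004 m), for 0.2 s.
3. the plunger is pulled fully up by the fingers (value of joint plunger above 0.017 m and contact force between the fingers and plunger above 3 N and contact force between canister and plunger below 0.1 N), for 0.2 s.
At the end, for the whole second after the job is handed in: The plunger is held fully up (at least 17 of its 20 mm) and still by the fingers gripping the T-handle, nothing else bearing on it; the canister stands upright (within 0.1 rad), released and at rest with its whole foot on the mat (centre within 34 mm of the mat's centre) (all of step 3 and horizontal distance between canister and mat below 0.034 m and angle between canister's own z axis and vertical below 0.1 rad and height (world z) of canister below 0.008 m and contact force between canister and mat above 0.5 N and contact force between canister and the fingers below 0.1 N and linear speed of canister below 0.03 m/s and velocity of joint plunger between -0.02 and 0.02 m/s); the arm keeps its last pose, push and grip.
It fails at once if the plunger is pulled before the canister stands on the mat (value of joint plunger above 0.006 m and (horizontal distance between canister and mat above 0.05 m or height (world z) of canister above 0.02 m)).
It fails at once if the canister is dropped (falls more than about 15 mm) (contact force between canister and the fingers below 0.05 N and linear speed of canister above 0.55 m/s).
It fails at once if something else on the bench is moved by more than 20 mm (distance of any of dish, jar, pencup, forceps, tape, vialrack from where it was at the start of the episode above 0.02 m).
It also fails if it takes over 54 s, if anything falls off the work surface, if the arm or the gripper's body presses on something with over 40 N, if the wrist force passes 120 N, or if a joint passes its speed limit or range.

ROBOT

A 7-joint arm with a two-finger parallel gripper is mounted at the origin on the work surface. World frame = base frame: x ahead of the robot, y to its left, z up, the work surface at z = 0. Lengths are in m, angles in degrees, forces in N, time in s.
With the tool pointing down it reaches from about 0.425 to 0.875 m from the base axis. Payload 4.7 kg.
Tool frame: the origin (TCP) lies at the very end of the fingers, on their centre line; the grasp point (between the pads) lies 19 mm behind it; z points along the fingers, y is the line along which they close (so a half turn about z gives the same grasp; the last joint's range is limited). The gripper opens to 87 mm and grips with 3 to 60 N. Pads are 19 mm wide; open, the fingers measure 117 mm over their backs; the gripper's body (75 mm by 190 mm) begins 51 mm behind the grasp point.
Start: joints at [64.463, 18.392, -4.016, 83.108, 1.295, 78.541, -3.26], TCP at [0.288, -0.583, 0.223] pointing down, gripper open.
Joint ranges: [-163.93, 163.93], [-17.29, 119.83], [-79.2, 71.16], [3.27, 140.29], [-89.18, 269.18], [5.43, 117.66], [-154.24, 154.24]. Speed limits (degrees/s): [147.25, 147.25, 180, 180, 180, 180, 180].

INTERFACE

Orientations are given as [roll, pitch, yaw] about the fixed x, y, z axes, in that order (R = Rz(yaw) Ry(pitch) Rx(roll)).
In Python, from cell import get_obs, read_camera, sign_off, silhouettes gives the robot as it stands.
- The arm moves only by the tool play_rows, never from a script. Its argument "steps" is a list that holds one entry, the list of rows, each a list of 7 numbers: the shift along the tool's x, y, z in m, then the turn, a rotation vector about the tool's x, y, z in rad, then the finger opening in m, from 0 to 0.087. A call has 1 to 12 rows; each row shifts and turns the commanded pose from where the row before left it, along the tool's axes as they then stand; what a row does not reach is not made up. A row lasts 1/10 s, in which the tool goes at most 50 mm and 8.59 degrees, less where a joint would pass 70% of its speed; a pose out of reach is approached as far as the arm can. A call is refused whole if a number of a shift passes 0.05 or a number of a turn 0.15, either way. A call with a gripper value outside its range is refused whole. The fingers move at their own pace and stop on an object; "force" is the grip in N (left out, the last holds). Time passes only in rows, so rows that do not move let the fingers close. It gives the time, the measured TCP pose, the force, the opening and the grip force at its end, in the units of the state.
- get_obs(): the state, without advancing time (a new reading comes with each control period).
- read_camera(name): name is "side" or "top" or "wrist"; returns a dict with "frame" (400x640x3 uint8, red, green, blue), "intrinsics" (3x3 intrinsics, pixels), "view" (4x4, takes a point from world to camera coordinates). Camera axes: x right, y up, looking along -z (the intrinsics and any distortion apply to the point x, -y, -z); pixel columns grow to the right and rows downward; lengths in m; the calibration is good to about 2 mm. A picture is of the moment at which its call begins. There is no depth.
- sign_off(): hands the job in; it is judged then, once.
Trained networks look in the newest picture that a camera, given by its name, has taken for a name from the list of things; names that differ only in an ending like _2 or _b are one class to them, and where a whole thing is asked for, a point or a joint stands for the part that bears it (a point fixed in the world has none). Each returns a list of dicts, best first, with "p" (0 to 1); they miss things now and then, are a little off and sometimes report something else, mostly with a low value. They report only what shows in the picture. A call takes as long as a camera call. They do not tell look-alikes from the thing itself.
- silhouettes(camera, name): "pixels" (400x640 bool, what is visible of it) and "extent" ([left, top, right, bottom] in pixels, round what is visible of it).
The state is a dict: "time_s": time; "qpos": joint angles; "joint_velocities": joint speeds; "effort": joint torques, N m; "tool_pos": TCP position; "tool_rot": TCP orientation; "force": force on the tool from outside, world axes, zero at the start; "wrist_torque": the same for the moment, N m; "grip_width": finger opening in m; "grasp_force": force on a finger pad.
Only numpy, scipy, OpenCV 4.12 (cv2) and the standard library are available. Lean on these libraries where they do the work, as an engineer would, in place of code of your own. Each camera call takes 0.05 s, during which the arm holds its last target. There are 200 camera calls.

## Working session

There is one attempt and no reset: what is moved stays moved. The work goes in short steps, Python scripts to look and compute and a tool call to move; the robot and the scene stay as the last step left them, time stands still between calls to the robot, and variables do not carry over. Pictures are saved under pics/ and viewed, at most 10 in all, crops included, and the job is handed in when it is done.

Besides the shell and the picture viewer there is one more tool, called after "Call:" by a JSON object that holds its "method" and its "body", one argument or row to a line. play_rows: Moves the arm, as the interface text tells. Its arguments: {"type":"object","properties":{"steps":{"type":"array","items":{"type":"array","items":{"type":"array","items":{"type":"number"}}}},"force":{"type":"number"}},"required":["steps"]}

```bash
mkdir -p pics; ls
cat > h.py <<'E'
import numpy as np, cv2
from cell import *
def save(name,fn):
    c=read_camera(name); cv2.imwrite('pics/'+fn,cv2.cvtColor(c['frame'],cv2.COLOR_RGB2BGR)); return c
def ray(c,u,v):
    K=np.array(c['intrinsics']);V=np.array(c['view']);d=np.linalg.inv(K)@[u,v,1]
    R=V[:3,:3];t=V[:3,3];o=-R.T@t;return o,R.T@np.array([d[0],-d[1],-d[2]])
def atz(c,u,v,z):
    o,d=ray(c,u,v);return o+d*(z-o[2])/d[2]
def proj(c,p):
    K=np.array(c['intrinsics']);V=np.array(c['view']);q=V[:3,:3]@np.asarray(p)+V[:3,3]
    w=K@[q[0],-q[1],-q[2]];return w[:2]/w[2]
E
python3 - <<'E'
from h import *
print(get_obs())
ct=save('top','top0.png');cs=save('side','side0.png')
for c in (ct,cs): print(np.round(c['intrinsics'],1),np.round(c['view'],3))
for cam in('top','side'):
  for n in ['stage','tee','canister','mat','dish','jar','pencup','forceps','tape','vialrack']:
    for r in silhouettes(cam,n):
      if r['p']<.15: continue
      m=r['pixels'];ys,xs=np.nonzero(m);c=ct if cam=='top' else cs
      u,v=xs.mean(),ys.mean();print(cam,n,round(r['p'],2),r['extent'],len(xs),round(u,1),round(v,1),np.round(atz(c,u,v,0),3))
E
```

```text
pics
{'time_s': 0.0, 'qpos': array([64.4619341 , 18.44058636, -4.01671995, 83.17451316,  1.29567681,
       78.54117014, -3.25934069]), 'joint_velocities': array([ 0.00590959, -0.0162407 , -0.05634502,  0.06807288, -0.03611768,
        0.0723117 , -0.14814538]), 'effort': array([ 7.86731380e-05, -4.91294825e+01, -4.04103007e-01, -3.12531710e+01,
       -6.40001404e-02,  4.37933556e-02,  1.90544711e-04]), 'tool_pos': array([ 0.28817914, -0.58200689,  0.22144779]), 'tool_rot': array([-1.79889017e+02,  6.02795266e-03,  2.63497351e+01]), 'force': array([ 0.17827094, -0.11671524,  0.43492748]), 'wrist_torque': array([ 0.00815753,  0.02537346, -0.02142646]), 'grasp_force': 0.0, 'grip_width': 0.08723389583968415}
[[444.7   0.  321.6]
 [  0.  444.7 198.8]
 [  0.    0.    1. ]] [[ 0.02  -1.     0.007 -0.019]
 [ 0.988  0.021  0.155 -0.558]
 [-0.155  0.003  0.988 -1.121]
 [ 0.     0.     0.     1.   ]]
[[475.6   0.  319.9]
 [  0.  475.6 185.8]
 [  0.    0.    1. ]] [[-0.919 -0.395  0.021  0.506]
 [ 0.28  -0.613  0.739 -0.238]
 [-0.279  0.684  0.674 -1.109]
 [ 0.     0.     0.     1.   ]]
top st
[... 1190 characters left out ...]
177.1 [ 0.313 -0.287  0.   ]
side mat 0.85 [337.3, 162.1, 386.0, 191.1] 1115 361.5 176.8 [ 0.505 -0.2    0.   ]
side dish 0.63 [344.3, 213.0, 378.9, 239.2] 719 361.9 227.3 [ 0.437 -0.012  0.   ]
side jar 0.95 [201.9, 209.4, 229.9, 250.1] 751 214.9 232.2 [0.775 0.16  0.   ]
side pencup 0.84 [225.0, 150.3, 256.5, 212.4] 1199 241.6 186.4 [ 0.801 -0.019  0.   ]
side forceps 0.62 [384.6, 125.6, 420.6, 140.0] 133 401.1 131.5 [ 0.462 -0.467  0.   ]
side tape 0.51 [280.7, 140.5, 302.2, 161.0] 315 292.9 150.1 [ 0.741 -0.23   0.   ]
side vialrack 0.94 [220.1, 311.2, 266.0, 396.7] 2590 242.6 355.7 [0.54  0.424 0.   ]
side vialrack 0.46 [343.6, 212.8, 377.0, 238.4] 734 360.9 227.0 [ 0.44  -0.012  0.   ]
```

View pics/top0.png

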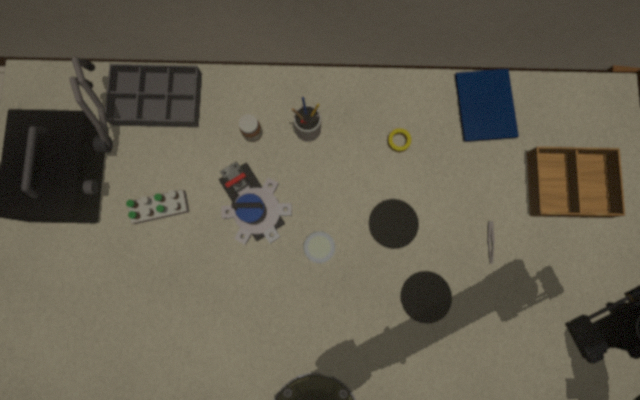

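Run:
```python
from h import *
t=cv2.imread('pics/top0.png')[150:260,200:300];s=cv2.imread('pics/side0.png')[195:295,235:345]
cv2.imwrite('pics/c1.png',np.hstack([cv2.resize(t,(400,440),interpolation=2),cv2.resize(s,(400,440),interpolation=2)]))
```

```text
(no output)
```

View pics/c1.png

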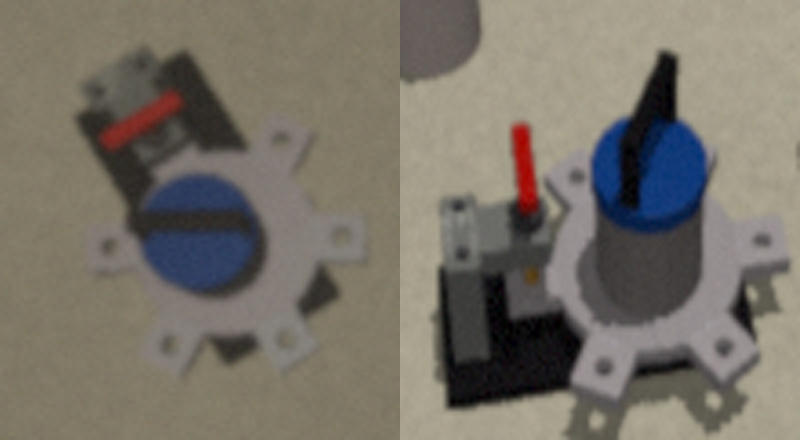

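```bash
cat > m.py <<'E'
from h import *
def seg(c,kind,box):
    f=c['frame'].astype(int);r,g,b=f[...,0],f[...,1],f[...,2]
    m={'red':(r>2*g)&(r>2*b)&(r>80),'blue':(b>1.6*r)&(b>50)}[kind]
    k=np.zeros_like(m);l,t,R,B=box;k[t:B,l:R]=1;m&=k
    n,L,S,_=cv2.connectedComponentsWithStats(m.astype(np.uint8));return L==1+np.argmax(S[1:,4])
def tri(c1,p1,c2,p2):
    o1,d1=ray(c1,*p1);o2,d2=ray(c2,*p2)
    s=np.linalg.lstsq(np.c_[d1,-d2],o2-o1,rcond=None)[0];a,b=o1+s[0]*d1,o2+s[1]*d2
    return (a+b)/2,np.linalg.norm(a-b)
def line(m):
    ys,xs=np.nonzero(m);p=np.c_[xs,ys].astype(float);c=p.mean(0);u,s,v=np.linalg.svd(p-c,full_matrices=False);t=(p-c)@v[0]
    return c,c+v[0]*t.min(),c+v[0]*t.max(),len(xs)
E
python3 - <<'E'
from m import *
ct=read_camera('top');cs=read_camera('side')
bt=(215,155,300,250);bs=(240,195,345,295)
rt=seg(ct,'red',bt);rs=seg(cs,'red',bs)
lt=line(rt);ls=line(rs);print(lt,ls)
print('tee tri',tri(ct,lt[0],cs,ls[0]))
a,b=[atz(ct,*q,.136) for q in lt[1:3]];print('tee top',a,b,np.linalg.norm(a-b),np.degrees(np.arctan2(*(b-a)[1::-1])),(a+b)/2)
# lid
for c,box in((ct,bt),(cs,bs)):
    m=seg(c,'blue',box).astype(np.uint8)
    h=cv2.convexHull(cv2.findContours(m,0,1)[0][0]);(u,v),_,_=cv2.minAreaRect(h);e=cv2.fitEllipse(h);print('lid',u,v,e,atz(c,*e[0],.129),atz(c,u,v,.125))
# handle in top: dark pixels
f=ct['frame'].astype(int).sum(2);print(f[196:216,226:270])
# stage wheel centre from tee + holes; mat
for cam,c in(('top',ct),('side',cs)):
  for r in silhouettes(cam,'mat'):
    if r['p']>.3:
      cn=max(cv2.findContours(r['pixels'].astype(np.uint8),0,1)[0],key=len);e=cv2.fitEllipse(cn);print(cam,'mat',e,atz(c,*e[0],.003))
E
```

```text
(array([235.07142857, 179.73469388]), array([244.08155689, 174.13113781]), array([225.89615579, 185.44095617]), 98) (array([268.84782609, 233.02173913]), array([267.44996335, 223.07731729]), array([270.14650166, 242.26054167]), 92)
tee tri (array([0.58795083, 0.2047963 , 0.12819834]), np.float64(0.0006530333105131072))
tee top [0.60039841 0.18204751 0.136     ] [0.57159277 0.22459297 0.136     ] 0.05137977520241477 124.10019085286875 [0.58599559 0.20332024 0.136     ]
lid 249.0 214.5 ((249.0795135498047, 212.2705841064453), (17.2606201171875, 25.549354553222656), 92.14763641357422) [0.5083929  0.16684788 0.129     ] [0.50345619 0.16743398 0.125     ]
lid 303.0 234.5 ((303.131103515625, 234.01876831054688), (27.361597061157227, 31.585634231567383), 85.73192596435547) [0.51807819 0.17709903 0.129     ] [0.51925858 0.17525772 0.125     ]
[[356 322 251 190 147 141 130 117 143 121 148 188 219 262 270 254 219 203
  201 199 187 197 206 202 195 206 205 201 205 212 229 239 254 301 334 356
  361 369 370 369 373 374 372 374]
 [359 345 306 231 176 140 122 141 131 144 165 211 231 243 219 207 198 
[... 3448 characters left out ...]
1503906), (49.73871612548828, 51.92203903198242), 151.4150848388672) [ 0.31089236 -0.28607327  0.003     ]
top mat ((392.9245910644531, 223.38084411621094), (48.069332122802734, 49.57770538330078), 106.3007583618164) [ 0.50179399 -0.20071678  0.003     ]
top mat ((250.09365844726562, 127.64672088623047), (20.38927459716797, 29.027816772460938), 153.86245727539062) [0.7603829  0.19488391 0.003     ]
side mat ((361.5687255859375, 176.61285400390625), (30.371532440185547, 46.30799865722656), 97.62226104736328) [ 0.50423217 -0.19752195  0.003     ]
side mat ((433.42681884765625, 177.02244567871094), (29.90306854248047, 47.81382751464844), 102.76728057861328) [ 0.31237241 -0.28338412  0.003     ]
```

Run:
```python
from m import *
ct=read_camera('top');cs=read_camera('side')
for n,c,(l,t,R,B) in(('top',ct,(225,190,272,228)),('side',cs,(285,200,322,275))):
    f=c['frame'].astype(int);m=(f[...,2]>1.6*f[...,0])&(f[...,2]>45);k=np.zeros_like(m);k[t:B,l:R]=1;m&=k
    p=np.argwhere(m)[:,::-1].astype(np.float32);e=cv2.fitEllipse(cv2.convexHull(p));print(n,e,[np.round(atz(c,*e[0],z),4) for z in(.125,.129)])
    d=f.sum(2)
    if n=='top': # bar centreline per column, intensity weighted
        q=[]
        for u in range(238,258):
            w=np.clip(185-d[199:213,u],0,None);q.append((u,199+(w*np.arange(14)).sum()/w.sum()))
        q=np.array(q);a,b=np.polyfit(q[:,0],q[:,1],1);pts=[atz(c,u,a*u+b,.176) for u in(238,258)];v=pts[1]-pts[0]
        print('bar',a,a*248+b,'yaw y-axis',np.degrees(np.arctan2(v[1],v[0])),'pts',pts)
    else:
        print('side bar', atz(c,298.8,240.5,.176),atz(c,309.3,208.6,.176))
        dd=d[203:245,292:316]; 
        print(dd[::3])
```

```text
top ((249.3441925048828, 207.73342895507812), (26.4871883392334, 27.222557067871094), 163.64218139648438) [array([0.52  , 0.1673, 0.125 ]), array([0.5194, 0.1667, 0.129 ])]
bar -0.00992922821302516 204.72703158644737 yaw y-axis -88.22323080775976 pts [array([0.51940486, 0.18565592, 0.176     ]), array([0.52083459, 0.13956567, 0.176     ])]
side ((303.094482421875, 234.01925659179688), (27.398662567138672, 31.54730796813965), 87.04351806640625) [array([0.5197, 0.1739, 0.125 ]), array([0.5182, 0.1771, 0.129 ])]
side bar [0.50098494 0.2349144  0.176     ] [0.51906859 0.14248014 0.176     ]
[[482 480 486 483 477 479 475 469 466 462 459 469 479 478 475 468 461 476
  471 469 470 472 473 472]
 [468 467 463 453 459 463 475 479 483 476 484 477 478 429 346 312 324 375
  422 454 471 480 480 461]
 [479 474 476 470 466 460 471 471 462 461 461 471 409 274 102  54  53  66
  105 298 424 458 465 476]
 [471 470 461 462 472 468 470 465 459 458 414 286 140  81  62  47  61  45
  114 356 450 462 466 472]
 [477 487 490 477 471 463 468 470 458 358 185  85  52  59  57  40  43  10
  135 367 455 466 471 463]
 
[... 208 characters left out ...]
43 198 188 155  94  53  77  55  63  52  64 102 115 107 106 151 186
  191 186 208 218 262 345]
 [188 185 166  89  46   2  64  64  59  63  72  97 116 120 159 170 198 205
  199 190 181 206 198 198]
 [196 194 172 115  44  34  11  22  32  77  98 126 163 180 193 205 195 208
  192 185 191 190 196 203]
 [194 202 194 104  42  16  29  41  52 100 116 156 178 196 195 197 193 187
  199 199 186 203 197 200]
 [195 197 195 124  66  21  11  47  44 143 174 196 194 189 194 193 200 203
  196 198 199 203 204 197]
 [188 176 125  85  10  28  12  37  67 148 199 202 202 203 197 196 203 201
  195 197 204 207 207 186]
 [115  98 110  92  73  76  61  85 123 176 201 215 192 192 191 211 217 202
  201 184 130 128 112 100]]
```

Picture: look-alikes for the mat are the black discs at (393,223) and (426,297) in the top view. "Farthest left" is the first, at world (0.50, -0.20). The canister is at (250,208) and the red tee at (235,180). The close crop confirms both, plus the bracket. I'll move towards the canister along an arc about the base.

Call:
{"method": "play_rows", "body": {
  "steps": [
    [[0.047, -0.007, -0.002, 0, 0, -0.075, 0.087], [0.047, -0.007, -0.002, 0, 0, -0.075, 0.087], [0.047, -0.007, -0.002, 0, 0, -0.075, 0.087], [0.047, -0.007, -0.002, 0, 0, -0.075, 0.087], [0.047, -0.007, -0.002, 0, 0, -0.075, 0.087], [0.047, -0.007, -0.002, 0, 0, -0.075, 0.087], [0.045, -0.007, -0.002, 0, 0, -0.075, 0.087], [0.045, -0.007, -0.002, 0, 0, -0.075, 0.087], [0.045, -0.007, -0.002, 0, 0, -0.075, 0.087], [0.045, -0.007, -0.002, 0, 0, -0.075, 0.087]]
  ]
}}

```text
time_s: 2.4
tool_pos: [0.5569, -0.2113, 0.2427]
tool_rot: [180.0, 0.0, 69.5]
force: [0.5, 0.3, 0.1]
grip_width: 0.0871
grasp_force: 0.0
```

Call:
{"method": "play_rows", "body": {
  "steps": [
    [[0.0405, -0.0123, 0, 0, 0, -0.0398, 0.087], [0.0405, -0.0123, 0, 0, 0, -0.0398, 0.087], [0.0405, -0.0123, 0, 0, 0, -0.0398, 0.087], [0.0405, -0.0123, 0, 0, 0, -0.0398, 0.087], [0.0405, -0.0123, 0, 0, 0, -0.0398, 0.087], [0.0405, -0.0123, 0, 0, 0, -0.0398, 0.087], [0.0405, -0.0123, 0, 0, 0, -0.0398, 0.087], [0.0405, -0.0123, 0, 0, 0, -0.0398, 0.087], [0.0405, -0.0123, 0, 0, 0, -0.0398, 0.087], [0, 0, 0, 0, 0, 0, 0.087]]
  ]
}}

```text
time_s: 3.4
tool_pos: [0.5182, 0.1723, 0.2433]
tool_rot: [180.0, -0.2, 90.5]
force: [-0.5, 0.3, 0.5]
grip_width: 0.0869
grasp_force: 0.0
```

Run:
```python
from m import *
o=get_obs();print(o['time_s'],o['tool_pos'],o['tool_rot'],o['qpos'])
c=save('wrist','w0.png');np.savez('w0.npz',**c)
print(proj(c,o['tool_pos']),proj(c,[.52,.168,.176]),[proj(c,[.5865,.204,.136])])
```

```text
3.4 [0.5181788  0.17230749 0.24327213] [179.98679089  -0.2054873   90.52716186] [ 16.59635342   8.05646383 -41.06622343  95.16665825   5.20090498
  78.69245977 -24.675335  ]
[320.30863082 238.52424235] [322.01439642 210.24122138] [array([394.51391183, 159.94136565])]
```

View pics/w0.png

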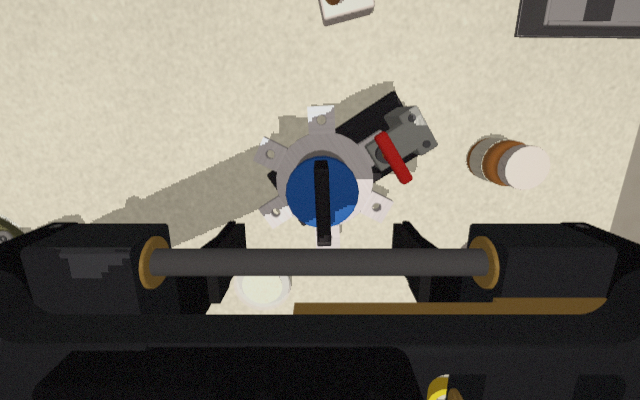

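The wrist view shows the black handle bar from about (321,160) to (324,245), between the fingers, and the red tee at (394,158).

Run:
```python
from m import *
c=np.load('w0.npz');f=c['frame'].astype(int)
q=[]
for v in range(163,238):
    d=f[v].sum(1)[300:345];w=np.clip(110-d,0,None);q.append((v,300+(w*np.arange(45)).sum()/max(w.sum(),1)))
q=np.array(q);a,b=np.polyfit(q[:,0],q[:,1],1);print(a,q[::12])
A,B=[atz(c,a*v+b,v,.176) for v in (165,237)];print(A,B,np.degrees(np.arctan2(*(B-A)[1::-1])))
d=f[:,int(a*160+b)].sum(1);print(d[148:172]);print(f[225:256,324].sum(1))
r=seg(c,'red',(360,120,420,195));l=line(r);P=[atz(c,*x,.136) for x in l[1:3]];print(l,P,(P[0]+P[1])/2,np.degrees(np.arctan2(*(P[1]-P[0])[1::-1])),np.linalg.norm(P[1]-P[0]))
```

```text
0.038661799764327424 [[163.         321.12393162]
 [175.         321.30440771]
 [187.         321.80819672]
 [199.         322.48256881]
 [211.         322.54153355]
 [223.         323.20391517]
 [235.         321.39459459]]
[0.5185565  0.20524144 0.176     ] [0.52154718 0.14449445 0.176     ] -87.18150379251925
[417 391 298 245 246 243 249 229 178 148 183 177 112  40  51  65  60  40
  32  49  66  83  93  72]
[ 67  78  51  70  58  71  44  59  72  75 124 147 143 147 144 158 136 168
 191 186 136 570 635 448 154 159 165 171 173 188 185]
(array([392.64690382, 156.97628458]), array([378.4146507 , 133.14082735]), array([407.4339524 , 181.74088517]), 759) [array([0.57026818, 0.22796254, 0.136     ]), array([0.60011026, 0.18366455, 0.136     ])] [0.58518922 0.20581355 0.136     ] -56.0331615670922 0.053412193096506126
```

Call:
{"method": "play_rows", "body": {
  "steps": [
    [[0.001, 0.002, 0.02, 0, 0, -0.02, 0.087], [0, 0, 0.02, 0, 0, -0.02, 0.087], [0, 0, 0.02, 0, 0, 0, 0.087], [0, 0, 0.018, 0, 0, 0, 0.087], [0, 0, 0.014, 0, 0, 0, 0.06], [0, 0, 0, 0, 0, 0, 0.0], [0, 0, 0, 0, 0, 0, 0.0], [0, 0, 0, 0, 0, 0, 0.0], [0, 0, 0, 0, 0, 0, 0.0], [0, 0, 0, 0, 0, 0, 0.0], [0, 0, 0, 0, 0, 0, 0.0]]
  ],
  "force": 30
}}

```text
time_s: 4.55
tool_pos: [0.5231, 0.1654, 0.1509]
tool_rot: [180.0, 0.0, 92.1]
force: [-0.3, 0.0, 0.3]
grip_width: 0.0392
grasp_force: 0.0
```

Call:
{"method": "play_rows", "body": {
  "steps": [
    [[0, 0, 0, 0, 0, 0, 0.0], [0, 0, 0, 0, 0, 0, 0.0], [0, 0, 0, 0, 0, 0, 0.0], [0, 0, 0, 0, 0, 0, 0.0], [0, 0, 0, 0, 0, 0, 0.0]]
  ]
}}

```text
time_s: 5.05
tool_pos: [0.5226, 0.1653, 0.1504]
tool_rot: [-180.0, 0.0, 92.1]
force: [-0.8, 0.7, 0.3]
grip_width: 0.0117
grasp_force: 30.0
```

Gripped at 11.7 mm, which matches the 12 mm bar. Next a small lift.

Call:
{"method": "play_rows", "body": {
  "steps": [
    [[0, 0, -0.008, 0, 0, 0, 0], [0, 0, -0.012, 0, 0, 0, 0], [0, 0, -0.015, 0, 0, 0, 0], [0, 0, -0.015, 0, 0, 0, 0], [0, 0, -0.01, 0, 0, 0, 0], [0, 0, 0, 0, 0, 0, 0], [0, 0, 0, 0, 0, 0, 0]]
  ]
}}

```text
time_s: 5.75
tool_pos: [0.5229, 0.1652, 0.2107]
tool_rot: [180.0, 0.0, 92.1]
force: [0.1, -0.2, -3.4]
grip_width: 0.0115
grasp_force: 30.0
```

Run:
```python
from m import *
o=get_obs();print(o['time_s'],o['tool_pos'],o['tool_rot'],o['force'],o['wrist_torque'],o['grip_width'])
s=save('side','s1.png');w=save('wrist','w1.png')
cv2.imwrite('pics/c2.png',np.hstack([cv2.resize(cv2.imread('pics/s1.png')[140:290,220:345],(400,480)),cv2.imread('pics/w1.png')[:300,150:550]][:1]+[cv2.resize(cv2.imread('pics/w1.png')[0:400,150:480],(396,480))]))
```

```text
5.75 [0.52294086 0.16518446 0.21066114] [1.79981530e+02 1.43914145e-02 9.21249974e+01] [ 0.13637157 -0.22639003 -3.43324862] [-0.06234471 -0.04162025 -0.01173713] 0.011502096781793302
```

View pics/c2.png

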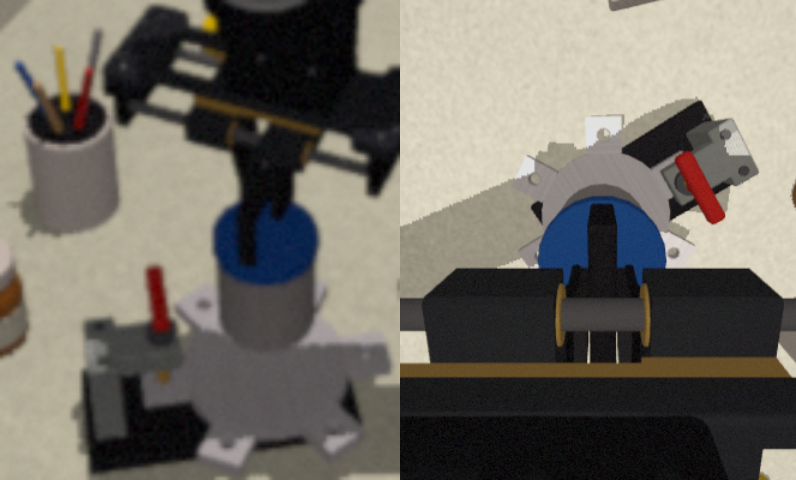

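Canister is lifted and hangs upright. The force reads 3.4 N, which fits 0.35 kg. Now carry it to the mat.

Call:
{"method": "play_rows", "body": {
  "steps": [
    [[-0.01, -0.0023, 0, 0, 0, 0, 0], [-0.02, -0.0023, 0, 0, 0, 0, 0], [-0.03, -0.0023, 0, 0, 0, 0, 0], [-0.03, -0.0023, 0, 0, 0, 0, 0], [-0.03, -0.0023, 0, 0, 0, 0, 0], [-0.03, -0.0023, 0, 0, 0, 0, 0], [-0.03, -0.0023, 0, 0, 0, 0, 0], [-0.03, -0.0023, 0, 0, 0, 0, 0], [-0.03, -0.0023, 0, 0, 0, 0, 0], [-0.03, -0.0023, 0, 0, 0, 0, 0], [-0.03, -0.0023, 0, 0, 0, 0, 0], [-0.03, -0.0023, 0, 0, 0, 0, 0]]
  ]
}}

```text
time_s: 7.05
tool_pos: [0.5066, -0.1674, 0.21]
tool_rot: [-179.9, 0.0, 92.1]
force: [0.3, 1.1, -3.3]
grip_width: 0.0114
grasp_force: 30.0
```

Call:
{"method": "play_rows", "body": {
  "steps": [
    [[-0.02, -0.0023, 0, 0, 0, 0, 0], [-0.012, -0.0023, 0, 0, 0, 0, 0], [-0.01, -0.0023, 0, 0, 0, 0, 0], [0, 0, 0.02, 0, 0, 0, 0], [0, 0, 0.02, 0, 0, 0, 0], [0, 0, 0.02, 0, 0, 0, 0], [0, 0, 0.01, 0, 0, 0, 0], [0, 0, 0, 0, 0, 0, 0], [0, 0, 0, 0, 0, 0, 0]]
  ]
}}

```text
time_s: 7.95
tool_pos: [0.5028, -0.2075, 0.1412]
tool_rot: [180.0, 0.0, 92.2]
force: [0.4, 0.1, -3.2]
grip_width: 0.0116
grasp_force: 30.0
```

Run:
```python
from m import *
o=get_obs();print(o['time_s'],o['tool_pos'],o['tool_rot'],o['force'],o['wrist_torque'],o['grip_width'])
zl=o['tool_pos'][2]+.019-.125+.084;print('lid z',zl)
s=save('side','s2.png');np.savez('s2.npz',**s);w=save('wrist','w2.png')
cv2.imwrite('pics/c3.png',np.hstack([cv2.resize(cv2.imread('pics/s2.png')[80:220,300:440],(400,400)),cv2.resize(cv2.imread('pics/w2.png')[0:400,120:520],(400,400))]))
for cam,c in(('side',s),('wrist',w)):
  f=c['frame'].astype(int);m=((f[...,2]>1.6*f[...,0])&(f[...,2]>45)).astype(np.uint8)
  n,L,S,C=cv2.connectedComponentsWithStats(m);print(cam,[(*S[i],*np.round(C[i],1)) for i in range(1,n) if S[i,4]>30])
  print('mat px',proj(c,[.503,-.199,.003]),'lid if centred',proj(c,[.503,-.199,zl]))
```

```text
7.95 [ 0.50277329 -0.20749887  0.14120461] [1.79956348e+02 1.38029154e-02 9.21751620e+01] [ 0.37858762  0.07118649 -3.22634929] [-0.00920071 -0.1461768  -0.0244715 ] 0.011550515323673858
lid z 0.11920460656112912
side [(np.int32(471), np.int32(18), np.int32(30), np.int32(64), np.int32(811), np.float64(485.3), np.float64(48.2)), (np.int32(519), np.int32(26), np.int32(30), np.int32(67), np.int32(1020), np.float64(533.7), np.float64(59.3)), (np.int32(262), np.int32(87), np.int32(67), np.int32(35), np.int32(1497), np.float64(295.5), np.float64(103.9)), (np.int32(354), np.int32(138), np.int32(25), np.int32(18), np.int32(305), np.float64(366.2), np.float64(147.1)), (np.int32(234), np.int32(330), np.int32(7), np.int32(8), np.int32(44), np.float64(237.0), np.float64(333.4)), (np.int32(249), np.int32(332), np.int32(7), np.int32(8), np.int32(44), np.float64(251.8), np.float64(335.9)), (np.int32(222), np.int32(364), np.int32(8), np.int32(9), np.int32(54), np.float64(225.8), np.float64(368.1)), (np.int32(238), np.int32(367), np.int32(8), np.int32(9), np.int32(52), np.float64(241.6), np.float64(370.6))]
mat px [362.13838953 176.42440342] lid if centred [365.54910127 144.56900891]
wrist [(np.int32(266), np.int32(163), np.int32(106), np.int32(76), np.int32(4124), np.float64(318.1), np.float64(198.4)), (np.int32(495), np.int32(374), np.int32(29), np.int32(26), np.int32(672), np.float64(508.5), np.float64(386.4))]
mat px [319.60022046 176.43592132] lid if centred [320.43640985 212.38804749]
```

View pics/c3.png

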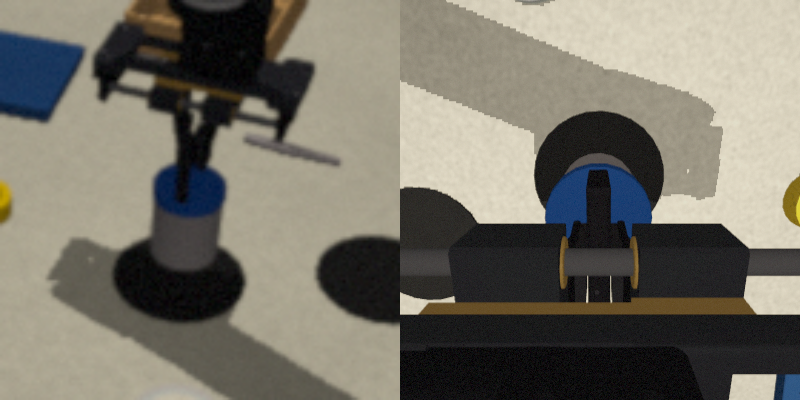

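The side view shows the canister upright at (366,147), with its foot over the disc at (362,176). In the wrist view it is centred on the mat within a few mm. The foot is about 33 mm above the mat, so I lower it.

Call:
{"method": "play_rows", "body": {
  "steps": [
    [[0, 0, 0.012, 0, 0, 0, 0], [0, 0, 0.01, 0, 0, 0, 0], [0, 0, 0.005, 0, 0, 0, 0], [0, 0, 0.003, 0, 0, 0, 0], [0, 0, 0.001, 0, 0, 0, 0], [0, 0, 0, 0, 0, 0, 0]]
  ]
}}

```text
time_s: 8.65
tool_pos: [0.5023, -0.2078, 0.1095]
tool_rot: [-180.0, -0.0, 92.1]
force: [0.2, -0.0, -2.7]
grip_width: 0.0118
grasp_force: 30.0
```

Call:
{"method": "play_rows", "body": {
  "steps": [
    [[0, 0, 0.001, 0, 0, 0, 0], [0, 0, 0, 0, 0, 0, 0], [0, 0, 0, 0, 0, 0, 0]]
  ]
}}

```text
time_s: 8.95
tool_pos: [0.5024, -0.2078, 0.1088]
tool_rot: [180.0, 0.0, 92.1]
force: [-0.1, 0.7, -3.5]
grip_width: 0.0113
grasp_force: 30.0
```

Call:
{"method": "play_rows", "body": {
  "steps": [
    [[0, 0, 0.001, 0, 0, 0, 0], [0, 0, 0, 0, 0, 0, 0], [0, 0, 0, 0, 0, 0, 0]]
  ]
}}

```text
time_s: 9.25
tool_pos: [0.5027, -0.2081, 0.1084]
tool_rot: [179.9, 0.0, 92.1]
force: [-1.6, 0.4, 3.6]
grip_width: 0.0119
grasp_force: 30.0
```

Call:
{"method": "play_rows", "body": {
  "steps": [
    [[0, 0, 0.001, 0, 0, 0, 0], [0, 0, 0, 0, 0, 0, 0], [0, 0, 0, 0, 0, 0, 0]]
  ]
}}

```text
time_s: 9.55
tool_pos: [0.5031, -0.2083, 0.1084]
tool_rot: [179.9, 0.1, 92.1]
force: [-2.6, 0.1, 8.9]
grip_width: 0.0113
grasp_force: 30.0
```

It is standing on the mat. Release and open wide.

Call:
{"method": "play_rows", "body": {
  "steps": [
    [[0, 0, -0.001, 0, 0, 0, 0.0], [0, 0, 0, 0, 0, 0, 0.03], [0, 0, 0, 0, 0, 0, 0.05], [0, 0, 0, 0, 0, 0, 0.07], [0, 0, 0, 0, 0, 0, 0.07], [0, 0, 0, 0, 0, 0, 0.07], [0, 0, 0, 0, 0, 0, 0.07], [0, 0, 0, 0, 0, 0, 0.07]]
  ]
}}

```text
time_s: 10.35
tool_pos: [0.5023, -0.2078, 0.1075]
tool_rot: [-180.0, 0.0, 92.1]
force: [0.6, -0.5, -0.5]
grip_width: 0.0599
grasp_force: 0.0
```

Call:
{"method": "play_rows", "body": {
  "steps": [
    [[0, 0, -0.01, 0, 0, 0, 0.07], [0, 0, -0.02, 0, 0, 0, 0.07], [0, 0, -0.03, 0, 0, 0, 0.07], [0, 0, -0.03, 0, 0, 0, 0.07], [0, 0, -0.02, 0, 0, 0, 0.07], [0, 0, 0, 0, 0, 0, 0.07]]
  ]
}}

```text
time_s: 10.95
tool_pos: [0.5044, -0.2084, 0.2218]
tool_rot: [179.6, 0.2, 92.1]
force: [0.5, 0.1, 0.1]
grip_width: 0.0702
grasp_force: 0.0
```

Run:
```python
from m import *
o=get_obs();print(o['time_s'],o['tool_pos'],o['tool_rot'],o['force'],o['grip_width'])
s=save('side','s3.png');w=save('wrist','w3.png')
cv2.imwrite('pics/c4.png',np.hstack([cv2.resize(cv2.imread('pics/s3.png')[100:220,300:420],(400,400)),cv2.resize(cv2.imread('pics/w3.png')[0:400,120:520],(400,400))]))
for cam,c in(('side',s),('wrist',w)):
  f=c['frame'].astype(int);m=((f[...,2]>1.6*f[...,0])&(f[...,2]>45)).astype(np.uint8)
  k=np.zeros_like(m)
  if cam=='side':k[135:190,340:400]=1
  else:k[100:260,230:420]=1
  p=np.argwhere(m&k)[:,::-1].astype(np.float32);e=cv2.fitEllipse(cv2.convexHull(p));print(cam,e,atz(c,*e[0],.085))
```

```text
10.95 [ 0.50441161 -0.20839425  0.22179772] [179.63629426   0.20063001  92.13514758] [0.54477428 0.05191653 0.05434188] 0.07023146633603047
side ((365.1828308105469, 155.507568359375), (19.057376861572266, 24.37710189819336), 94.0291519165039) [ 0.49954424 -0.19484495  0.085     ]
wrist ((316.7179260253906, 179.94850158691406), (68.7435073852539, 69.47180938720703), 91.40887451171875) [ 0.50056105 -0.20237614  0.085     ]
```

View pics/c4.png

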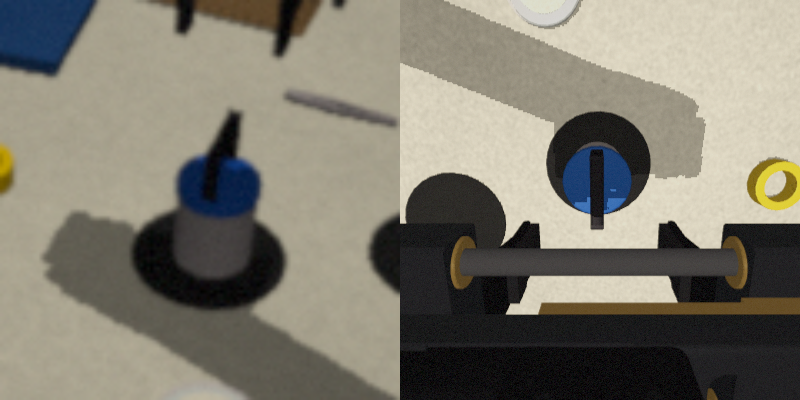

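Canister stands upright and centred on the mat: lid centre about (0.500, -0.200) against mat (0.503, -0.199). Now to the tee.

Call:
{"method": "play_rows", "body": {
  "steps": [
    [[0.0265, 0.0142, 0, 0, 0, -0.0398, 0.07], [0.0265, 0.0142, 0, 0, 0, -0.0398, 0.07], [0.0265, 0.0142, 0, 0, 0, -0.0398, 0.07], [0.0265, 0.0142, 0, 0, 0, -0.0398, 0.07], [0.0265, 0.0142, 0, 0, 0, -0.0398, 0.07], [0.0265, 0.0142, 0, 0, 0, -0.0398, 0.07], [0.0265, 0.0142, 0, 0, 0, -0.0398, 0.07], [0.0265, 0.0142, 0, 0, 0, -0.0398, 0.07], [0.0265, 0.0142, 0, 0, 0, -0.0398, 0.07], [0.0265, 0.0142, 0, 0, 0, -0.0398, 0.07], [0.0265, 0.0142, 0, 0, 0, -0.0398, 0.07], [0.0265, 0.0142, 0, 0, 0, -0.0398, 0.07]]
  ]
}}

```text
time_s: 12.25
tool_pos: [0.5849, 0.1406, 0.2157]
tool_rot: [-179.8, -0.1, 119.6]
force: [0.3, -0.0, 0.3]
grip_width: 0.07
grasp_force: 0.0
```

Call:
{"method": "play_rows", "body": {
  "steps": [
    [[0.0265, 0.0142, 0, 0, 0, -0.0398, 0.07], [0.0265, 0.0142, 0, 0, 0, -0.0398, 0.07], [0, 0, 0, 0, 0, 0, 0.07], [0, 0, 0, 0, 0, 0, 0.07]]
  ]
}}

```text
time_s: 12.65
tool_pos: [0.5822, 0.2003, 0.216]
tool_rot: [-179.9, -0.0, 124.2]
force: [-0.2, -0.6, -1.1]
grip_width: 0.0701
grasp_force: 0.0
```

Run:
```python
from m import *
o=get_obs();print(o['time_s'],o['tool_pos'],o['tool_rot'],o['force'],o['grip_width'])
c=save('wrist','w4.png')
r=seg(c,'red',(220,60,420,300));l=line(r);P=[atz(c,*x,.136) for x in l[1:3]];print(l,P,(P[0]+P[1])/2,np.degrees(np.arctan2(*(P[0]-P[1])[1::-1])),np.linalg.norm(P[1]-P[0]))
cs=read_camera('side');ct=read_camera('top')
for n,k,b in(('side',cs,(240,195,345,295)),('top',ct,(215,155,300,250))):
  try: print(n,line(seg(k,'red',b)))
  except Exception as e: print(n,e)
```

```text
12.65 [0.58224502 0.20028307 0.21599151] [-1.79859245e+02 -4.43646257e-02  1.24167621e+02] [-0.15199451 -0.61023902 -1.12908833] 0.0700776859478142
(array([327.20993789, 196.67950311]), array([327.53516018, 167.00586534]), array([326.87728042, 227.03153492]), 805) [array([0.57093709, 0.22832088, 0.136     ]), array([0.60061383, 0.18429397, 0.136     ])] [0.58577546 0.20630742 0.136     ] 123.98228808045944 0.05309499053577839
side (array([268.96103896, 233.50649351]), array([267.54911787, 223.91913196]), array([270.24982715, 242.2577462 ]), 77)
top attempt to get argmax of an empty sequence
```

View pics/w4.png

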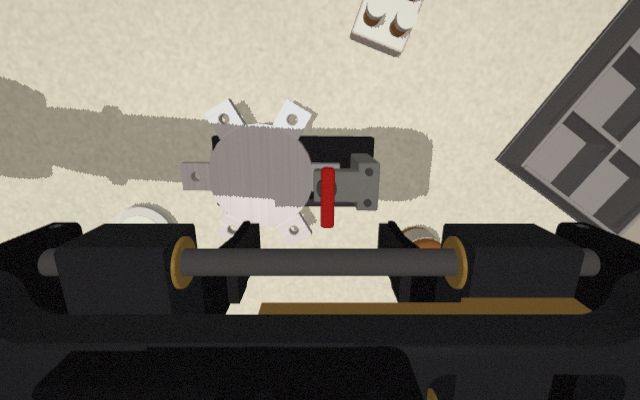

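The red tee is at (327,197), parallel to the fingers and about 6 mm off along the tool's y. I correct that and descend.

Call:
{"method": "play_rows", "body": {
  "steps": [
    [[0.003, 0.006, 0.02, 0, 0, 0, 0.07], [0, 0, 0.025, 0, 0, 0, 0.07], [0, 0, 0.025, 0, 0, 0, 0.07], [0, 0, 0.02, 0, 0, 0, 0.07], [0, 0, 0.01, 0, 0, 0, 0.07], [0, 0, 0.005, 0, 0, 0, 0.07], [0, 0, 0, 0, 0, 0, 0.07], [0, 0, 0, 0, 0, 0, 0.07]]
  ]
}}

```text
time_s: 13.6
tool_pos: [0.5872, 0.2057, 0.1136]
tool_rot: [179.9, 0.0, 124.0]
force: [-0.4, -0.2, 0.1]
grip_width: 0.0698
grasp_force: 0.0
```

Call:
{"method": "play_rows", "body": {
  "steps": [
    [[0, 0, 0.002, 0, 0, 0, 0.03], [0, 0, 0, 0, 0, 0, 0], [0, 0, 0, 0, 0, 0, 0], [0, 0, 0, 0, 0, 0, 0], [0, 0, 0, 0, 0, 0, 0], [0, 0, 0, 0, 0, 0, 0], [0, 0, 0, 0, 0, 0, 0], [0, 0, 0, 0, 0, 0, 0], [0, 0, 0, 0, 0, 0, 0], [0, 0, 0, 0, 0, 0, 0], [0, 0, 0, 0, 0, 0, 0], [0, 0, 0, 0, 0, 0, 0]]
  ],
  "force": 45
}}

```text
time_s: 14.8
tool_pos: [0.587, 0.206, 0.1106]
tool_rot: [179.9, -0.0, 124.1]
force: [3.9, 2.8, -2.8]
grip_width: 0.0112
grasp_force: 45.0
```

Call:
{"method": "play_rows", "body": {
  "steps": [
    [[0, 0.0008, -0.002, 0, 0, 0, 0], [0, 0, -0.003, 0, 0, 0, 0], [0, 0, -0.003, 0, 0, 0, 0], [0, 0, -0.003, 0, 0, 0, 0], [0, 0, -0.003, 0, 0, 0, 0], [0, 0, -0.003, 0, 0, 0, 0], [0, 0, -0.001, 0, 0, 0, 0], [0, 0, 0, 0, 0, 0, 0], [0, 0, 0, 0, 0, 0, 0]]
  ]
}}

```text
time_s: 15.7
tool_pos: [0.5869, 0.206, 0.1276]
tool_rot: [-180.0, -0.0, 124.1]
force: [5.7, 2.5, -11.7]
grip_width: 0.011
grasp_force: 45.0
```

Risen 17 mm at 11.7 N. Continue up to the stop.

Call:
{"method": "play_rows", "body": {
  "steps": [
    [[0, 0, -0.001, 0, 0, 0, 0], [0, 0, -0.001, 0, 0, 0, 0], [0, 0, 0, 0, 0, 0, 0], [0, 0, 0, 0, 0, 0, 0]]
  ]
}}

```text
time_s: 16.1
tool_pos: [0.5869, 0.206, 0.1294]
tool_rot: [-180.0, -0.0, 124.1]
force: [6.5, 3.8, -11.5]
grip_width: 0.0113
grasp_force: 45.0
```

Call:
{"method": "play_rows", "body": {
  "steps": [
    [[0, 0, -0.001, 0, 0, 0, 0], [0, 0, -0.001, 0, 0, 0, 0], [0, 0, 0, 0, 0, 0, 0], [0, 0, 0, 0, 0, 0, 0]]
  ]
}}

```text
time_s: 16.5
tool_pos: [0.5869, 0.206, 0.1306]
tool_rot: [-180.0, -0.1, 124.1]
force: [7.0, 4.0, -15.4]
grip_width: 0.0113
grasp_force: 45.0
```

Run:
```python
from m import *
cs=save('side','s5.png')
for r in silhouettes('side','tee')[:2]: print(r['p'],r['extent'])
try: print(line(seg(cs,'red',(240,180,345,295))))
except Exception as e: print(e)
for z in(.130,.150): print(z,[np.round(proj(cs,[.586+s*.027*-.56,.206+s*.027*.83,z]),1) for s in(-1,0,1)])
cv2.imwrite('pics/c5.png',np.hstack([cv2.resize(cv2.imread('pics/s5.png')[190:290,235:335],(400,400)),cv2.resize(cv2.imread('pics/s5.png')[110:210,310:410],(400,400))]))
o=get_obs();print(o['force'],o['tool_pos'],o['time_s'])
```

```text
0.41 [269.6, 223.4, 271.9, 242.4]
(array([268.43678161, 227.24137931]), array([267.45687488, 217.95180674]), array([269.37872107, 236.17101994]), 87)
0.13 [array([268.2, 224.2]), array([269.5, 233.2]), array([270.9, 242.4])]
0.15 [array([267.7, 218. ]), array([269., 227.]), array([270.4, 236.2])]
[  7.29669584   3.82998311 -15.29893272] [0.58693879 0.20594046 0.13066016] 16.6
```

View pics/c5.png

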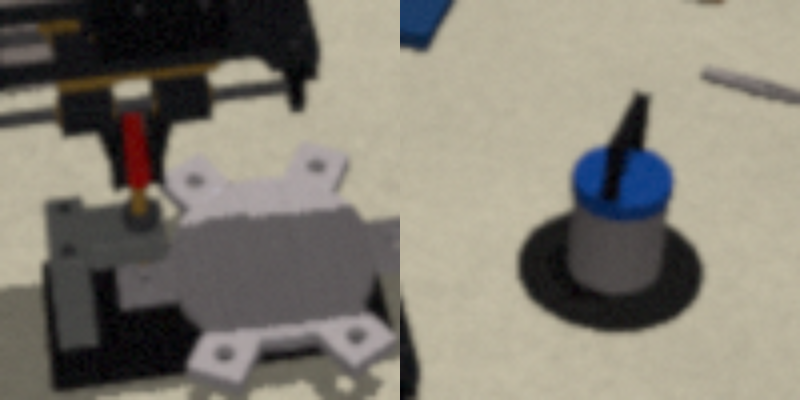

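The tee at (268,227) matches the prediction for 20 mm of travel, up against the stop. The canister stands on the mat. Handing in.

```bash
python3 -c "
from cell import *
print(sign_off())"
```

```text
the job is handed in; nothing more can be done
None
```

The canister stands upright and released on the left-hand mat, about 3 mm off its centre. The gripper is holding the index plunger fully up against its stop at about 20 mm. The job is handed in at about 17 s, but no verdict came back.

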